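# Shear the top panel off the stack into the jig's corner

### The job

Slide the top panel sideways off its stack straight onto the jig's metal plate, keeping it flat (never lift it) and leaving the panels below where they lie. Push it on until you feel it bear on the end stop, then push it sideways until it bears on the side fence, each time with a definite but gentle push (hold about 5 to 10 N for half a second; the panel is brittle and 25 N cracks it). Leave it flush in that corner against both, with the coil, battery and solder spool undisturbed.

Things in the scene. Friction and masses are not known exactly. Their poses are not given: they have to be found in the camera images.
- jig: Fixed panel jig: wooden baseboard 226 (own x) x 280 (own y) x 10 mm, origin on the bench under it (board x -108 to 118, y -124 to 156 mm), z up. Its -y half carries the stack, its +y half the steel nest plate with end stop and fence. The -y side of the stack and the -x side of the plate are open for the fingers.
- stack_foot (a point): Centre of the top of the plywood pad under the stack (jig x -11, y -62, z 20 mm), axes as the jig's. Heights above the bench: second panel's top 44 mm, top panel 44 to 52 mm. The panels lie within about 10 mm of centred on it.
- nest_plate (a point): Centre of the steel nest plate's top (jig x 9, y 74, z 42.5 mm, so 1.5 mm below the top panel's underside), axes as the jig's. The plate is 210 (x) x 156 (y) mm; a gap of about 12 mm parts it from the stack; seated on it the panel's top is at 50.5 mm.
- end_stop: Adjustable end stop on the plate's +y end: a fixed dark bracket (this origin: jig x -18, y 145, z 42.5 mm) and, on two rods before it, a bright steel stop bar 150 (x) x 14 x 12 mm high, clamped at an unknown setting: the face that meets the panel lies 29 to 45 mm from the origin towards the stack (-y). The setting is not reported; find it by feel.
- fence: Adjustable side fence on the plate's +x side: a fixed dark bracket (this origin: jig x 108, y 54, z 42.5 mm) and, on two rods before it, a bright steel bar 84 (y) x 14 x 12 mm high, clamped at an unknown setting: the face that meets the panel lies 28 to 42 mm from the origin towards -x. The setting is not reported; find it by feel.
- end_plunger (a joint): Travel (m) of a small brass tell-tale plunger, 6 mm thick, in the middle of the end stop's bar, standing 5 mm proud of its face, with a spring far too weak to feel (0.01 N): 0 when out, 0.005 when a panel is flush on the bar.
- fence_plunger (a joint): The same in the middle of the fence's bar: 0 when out, 0.005 (m) when a panel is flush on the bar.
- top_panel: Black phenolic instrument panel, 120 (own x) x 90 (own y) x 8 mm thick, loose, about 120 g, origin at the centre of its underside. Uppermost of the stack, the one to move; within 0.06 rad of the jig's axes and 10 to 40 mm short of the fence at the start, so it meets the end stop first. Slippery (friction 0.3, about 0.4 N to slide); panel and stops are rigid: going on after contact builds up force within a few millimetres.
- panel_2: Black phenolic instrument panel, 120 (own x) x 90 (own y) x 8 mm thick, loose, about 120 g, origin at the centre of its underside. Second in the stack; must stay.
- panel_3: Black phenolic instrument panel, 120 (own x) x 90 (own y) x 8 mm thick, loose, about 120 g, origin at the centre of its underside. Third in the stack; must stay.
- panel_4: Black phenolic instrument panel, 120 (own x) x 90 (own y) x 8 mm thick, loose, about 120 g, origin at the centre of its underside. Lowest in the stack, on the plywood pad; must stay.
- coil: White ceramic coil former with copper winding, 49 mm diameter, 62 mm tall, standing upright loose on the bench beyond the jig; origin at the centre of its underside. Bystander.
- battery: Blue block battery, 26 x 17 mm, 48 mm tall, standing upright loose on the bench beyond the jig; origin at the centre of its underside. Bystander.
- solder_spool: Grey-flanged solder spool, 60 mm diameter, 44 mm tall, standing loose on the bench beyond the jig; origin at the centre of its underside. Bystander.
Mind the look-alikes: they are no part of the job. Leave any orange or turquoise look-alike of the top_panel alone.

How it is judged:
By the outcome, as a careful person would: the job done as asked, in the order asked, and still so for the second after the job is handed in, with the robot touching nothing.
It also fails if it takes over 64 s, if anything falls off the work surface, if the arm or the gripper's body presses on something with over 40 N, if the wrist force passes 120 N, or if a joint passes its speed limit or range.

### The arm

A 7-joint arm with a two-finger parallel gripper is mounted at the origin on the work surface. World frame = base frame: x ahead of the robot, y to its left, z up, the work surface at z = 0. Lengths are in m, angles in degrees, forces in N, time in s.
With the tool pointing down it reaches from about 0.4 to 0.85 m from the base axis. Payload 6.9 kg.
Tool frame: the origin (TCP) lies at the very end of the fingers, on their centre line; the grasp point (between the pads) lies 19 mm behind it (bot.pinch_z is the distance from the TCP to the grasp point, in m); z points along the fingers, y is the line along which they close (so a half turn about z gives the same grasp; the last joint's range is limited). The gripper opens to 85 mm and grips with 20 to 120 N. Pads are 22 mm wide; open, the fingers measure 114 mm over their backs; the gripper's body (76 mm by 85 mm) begins 54 mm behind the grasp point. The pads swing forward as they close: fully open they stand 13 mm farther back than shut.
Start: joints at [78.065, 29.078, -13.613, 85.955, 7.202, 65.827, -8.869], TCP at [0.193, -0.594, 0.231] pointing down, gripper open.
Joint ranges: [-176.47, 176.47], [-13.61, 117.27], [-81.72, 77.17], [0.22, 143.17], [-87.28, 267.28], [10, 112.55], [-165.47, 165.47]. Speed limits (degrees/s): [136.94, 136.94, 180, 180, 180, 180, 180].

### API

Orientations are given as a 3x3 rotation matrix whose columns are the frame's x, y, z axes.
In Python, from bench import bot gives the robot as it stands.
- The arm moves only by the tool send_rows, never from a script. Its argument "increments" is one flat list of numbers, 4 for each row, row after row: the shift along the tool's x, y, z in mm, then the turn about the tool's z in rad. A call has 1 to 20 rows; each row shifts and turns the commanded pose from where the row before left it, along the tool's axes as they then stand; what a row does not reach is not made up. A row lasts 1/10 s, in which the tool goes at most 50 mm and 8.59 degrees, less where a joint would pass 70% of its speed; a pose out of reach is approached as far as the arm can. A call with a gripper value outside its range is refused whole. "hand" is the closure, from -1 (fully open) to 1 (shut), so that 0 is half open, set as the call begins (left out, the last holds). The fingers move at their own pace and stop on an object; "newtons" is the grip in N (left out, the last holds). Time passes only in rows, so rows that do not move let the fingers close. It gives the time, the measured TCP pose, the force, the opening and the grip force at its end, in the units of the state.
- bot.sense(): the state, without advancing time (a new reading comes with each control period).
- bot.grab_frame(name): name is "scene" or "top" or "wrist"; returns (picture, depth): 480x640x3 uint8, blue, green, red; 480x640 float32, m along the optical axis (not along the pixel's ray), 0 where there is no reading.
- bot.camera_info(name): a dict with "mtx" (3x3 intrinsics, pixels), "extrinsics" (4x4, takes a point from world to camera coordinates). Camera axes: x right, y down, z forward; pixel columns grow to the right and rows downward; lengths in m; the calibration is good to about 2 mm. A picture is of the moment at which its call begins: read the wrist's pose just before it. camera_info takes no time and is no camera call; for the wrist camera it gives the pose at the moment of the call.
- bot.sign_off(): hands the job in; it is judged then, once.
The state is a dict: "clock": time; "joint_pos": joint angles; "joint_vel": joint speeds; "tau": joint torques, N m; "tcp_pos": TCP position; "orientation": TCP orientation; "force": force on the tool from outside, world axes, zero at the start; "torque": the same for the moment, N m; "width": finger opening in m; "grip_force": force on a finger pad.
Only numpy, scipy, OpenCV 4.12 (cv2) and the standard library are available. Lean on these libraries where they do the work, as an engineer would, in place of code of your own. Each camera call takes 0.05 s, during which the arm holds its last target. There are 200 camera calls.

## Working session

There is one attempt and no reset: what is moved stays moved. The work goes in short steps, Python scripts to look and compute and a tool call to move; the robot and the scene stay as the last step left them, time stands still between calls to the robot, and variables do not carry over. Pictures are saved under pics/ and viewed, at most 10 in all, crops included, and the job is handed in when it is done.

Besides the shell and the picture viewer there is one more tool, called after "Emit:" in YAML: its name, and indented under it one key for each argument. send_rows: Moves the arm, as the interface text tells. Its arguments: {"type":"object","properties":{"increments":{"type":"array","items":{"type":"number"}},"hand":{"type":"number"},"newtons":{"type":"number"}},"required":["increments"]}

```bash
ls; mkdir -p pics; python3 - <<'E'
from bench import bot
import cv2,numpy as np
for n in("scene","top"):
    p,d=bot.grab_frame(n);cv2.imwrite(f"pics/{n}0.png",p);np.save(f"pics/{n}0.npy",d)
    c=bot.camera_info(n);print(n,np.round(c["mtx"],1).tolist(),np.round(c["extrinsics"],3).tolist())
s=bot.sense();print(s["clock"],s["tcp_pos"],np.round(s["orientation"],3),s["force"],s["width"],bot.pinch_z)
E
```

```text
pics
scene [[506.7, 0.0, 320.8], [0.0, 506.7, 237.5], [0.0, 0.0, 1.0]] [[-0.743, 0.669, 0.01, 0.457], [0.444, 0.505, -0.74, -0.166], [-0.5, -0.546, -0.673, 1.157], [0.0, 0.0, 0.0, 1.0]]
top [[500.1, 0.0, 321.2], [0.0, 500.1, 237.8], [0.0, 0.0, 1.0]] [[-0.018, -1.0, 0.009, -0.058], [-0.997, 0.018, -0.076, 0.542], [0.075, -0.01, -0.997, 1.021], [0.0, 0.0, 0.0, 1.0]]
0.1 [ 0.19268606 -0.5940759   0.23055228] [[ 0.951  0.309 -0.001]
 [ 0.309 -0.951  0.001]
 [-0.    -0.002 -1.   ]] [-0.374889   0.1189385 -0.4328213] 0.08499299908802221 0.0187
```

View pics/top0.png

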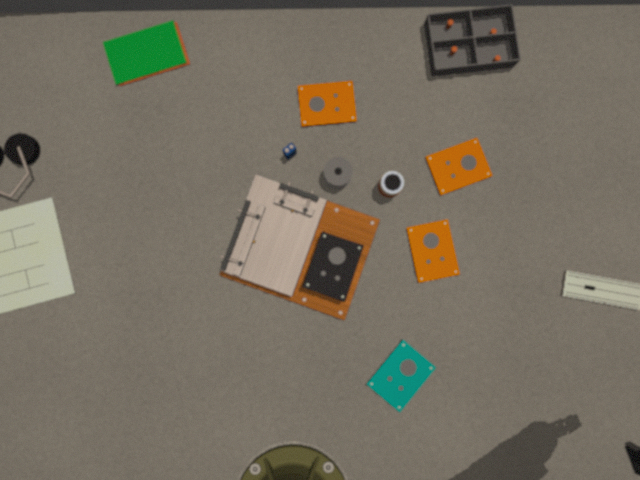

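View pics/scene0.png

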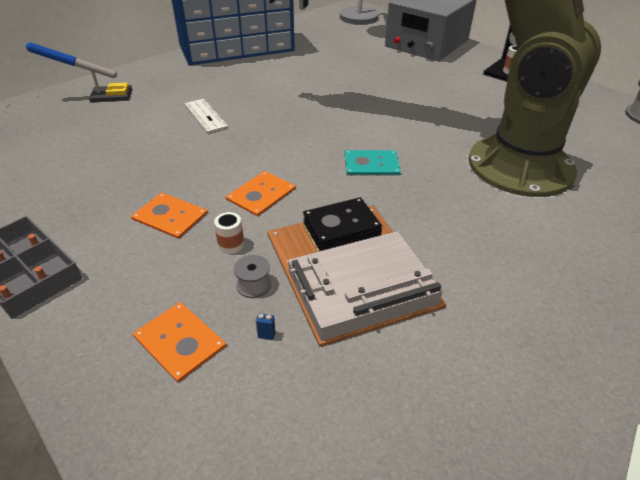

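Black candidate: the panel on the stack at top-view pixel (332,266). Look-alikes to leave alone are orange at (327,103), (459,165) and (433,250), turquoise at (401,375) and green at (146,52). In the top view the end stop is at left (245,240) and the fence at top (295,203). So jig +y points image-left (world +y) and jig +x points image-up.

```bash
cat >h.py <<'E'
import numpy as np,cv2
from bench import bot
def cast(c,uv,z):
    K,T=np.array(c["mtx"]),np.array(c["extrinsics"]);R,t=T[:3,:3],T[:3,3]
    o=-R.T@t;r=(np.linalg.inv(K)@np.c_[np.reshape(uv,(-1,2)),np.ones(np.size(uv)//2)].T).T@R
    return (o+r*((z-o[2])/r[:,2])[:,None])[:,:2]
def proj(c,P):
    K,T=np.array(c["mtx"]),np.array(c["extrinsics"]);q=(T[:3,:3]@np.reshape(P,(-1,3)).T+T[:3,3:4]);q=K@q;return (q[:2]/q[2]).T
def quad(mask):
    cs,_=cv2.findContours(mask.astype(np.uint8),cv2.RETR_EXTERNAL,cv2.CHAIN_APPROX_NONE)
    return max(cs,key=cv2.contourArea)[:,0,:].astype(np.float32)
def rect(xy):
    r=cv2.minAreaRect((xy*1000).astype(np.float32));return r
E
python3 - <<'E'
from h import *
p=cv2.imread("pics/top0.png");c=bot.camera_info("top")
roi=np.zeros(p.shape[:2],bool);roi[170:325,215:385]=1
g=p.max(2)
m=(g<55)&roi; m[:, :300]=0; m=cv2.morphologyEx(m.astype(np.uint8),cv2.MORPH_CLOSE,np.ones((5,5)))
q=quad(m);print("panel",rect(cast(c,q,.052)))
hsv=cv2.cvtColor(p,cv2.COLOR_BGR2HSV)
w=((hsv[...,0]<15)&(hsv[...,1]>120)&(g>60)&roi).astype(np.uint8)
b=((w>0)|(m>0)|((p.min(2)>130)&roi)).astype(np.uint8)
b=cv2.morphologyEx(b,cv2.MORPH_CLOSE,np.ones((9,9)))
q=quad(b);r=rect(cast(c,q,.01));print("board",r)
cr=p[165:330,210:390];cv2.imwrite("pics/crop1.png",cv2.resize(cr,None,fx=4,fy=3.6*4/3.6*0.9,interpolation=cv2.INTER_CUBIC))
E
```

```text
panel ((481.0240173339844, -88.32454681396484), (86.63683319091797, 115.77831268310547), 69.38337707519531)
board ((524.1419067382812, -21.268692016601562), (279.95703125, 226.25424194335938), 69.15818786621094)
```

View pics/crop1.png

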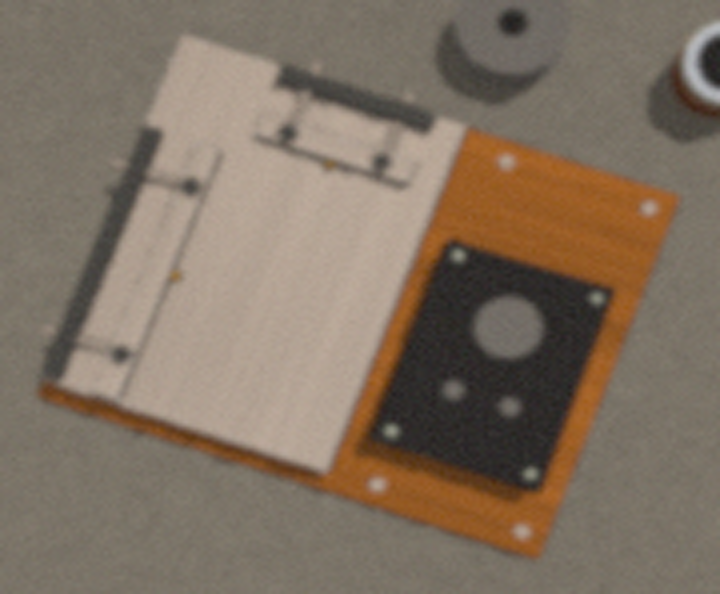

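The crop confirms one black panel on the orange-brown board, at top-view pixel (332,266), beside the steel plate. The end stop bar is at left with its brass plunger near crop (175,275), and the fence bar is at the top with its plunger near (330,163). Next I'll move above the open -y side of the stack.

Emit:
send_rows:
  increments: [27,-24,0,0,27,-24,0,0,27,-24,0,0,27,-24,0,0,27,-24,0,0,27,-24,0,0,27,-24,0,0,27,-24,0,0,27,-24,0,0,27,-24,0,0,27,-24,0,0,27,-24,0,0,27,-24,0,0,30,-19,0,0]
  hand: -1

```text
clock: 1.5
tcp_pos: [0.4531, -0.1604, 0.2312]
orientation: [[0.951, 0.309, -0.001], [0.309, -0.951, 0.0], [-0.001, -0.0, -1.0]]
force: [0.2, -0.8, -0.0]
width: 0.0855
grip_force: 0.0
```

Emit:
send_rows:
  increments: [0,0,0,-0.149,0,0,0,-0.149,0,0,0,-0.149,0,0,0,-0.149,0,0,0,-0.149,0,0,0,-0.149,0,0,0,0,0,0,0,0]

```text
clock: 2.3
tcp_pos: [0.4529, -0.1622, 0.2311]
orientation: [[0.359, 0.933, -0.0], [0.933, -0.359, 0.0], [0.0, -0.001, -1.0]]
force: [1.1, 0.1, -0.4]
width: 0.0855
grip_force: 0.0
```

```bash
python3 - <<'E'
from h import *
s=bot.sense();c=bot.camera_info("wrist");p,d=bot.grab_frame("wrist");cv2.imwrite("pics/w1.png",p);np.save("pics/w1.npy",d)
import pickle;pickle.dump(c,open("pics/w1.pkl","wb"))
R=np.array(s["orientation"]);print(s["clock"],s["tcp_pos"],np.round(R,4).tolist(),np.degrees(np.arctan2(R[1,0],R[0,0])),s["force"])
print(s["joint_pos"])
E
```

```text
2.3 [ 0.45291843 -0.16215687  0.23107294] [[0.3594, 0.9332, -0.0005], [0.9332, -0.3594, 0.0003], [0.0002, -0.0006, -1.0]] 68.9353116790727 [ 1.08198552  0.0913533  -0.44198265]
[ 42.71343277  18.38501553 -34.84953128 106.67539721  12.16134473
  58.67840414 -18.2038224 ]
```

View pics/w1.png

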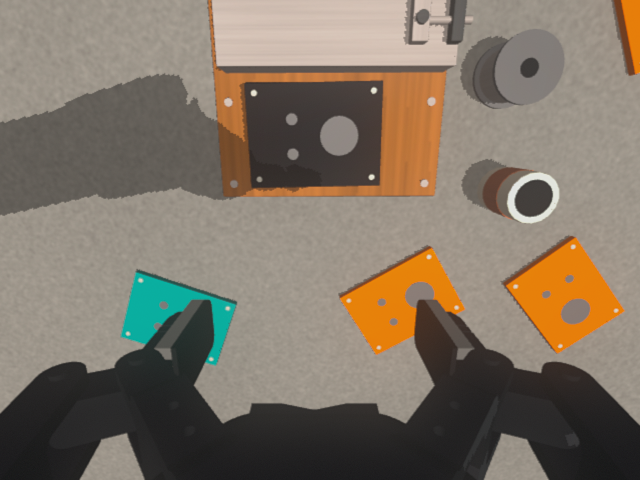

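The wrist view shows the black panel with corners near (247,84), (383,81), (380,185) and (250,188). The board's -y edge runs from (222,196) to (436,195), and the open fingers straddle the panel's width.

```bash
python3 - <<'E'
from h import *
import pickle
c=pickle.load(open("pics/w1.pkl","rb"));p=cv2.imread("pics/w1.png")
b=cast(c,[[222,196],[436,195]],.01)*1000
print("board edge",b,np.linalg.norm(b[1]-b[0]),np.degrees(np.arctan2(*(b[1]-b[0])[::-1])))
hsv=cv2.cvtColor(p,cv2.COLOR_BGR2HSV)
m=np.zeros(p.shape[:2],np.uint8);m[70:200,235:395]=((hsv[...,2]<75)&(hsv[...,1]<90))[70:200,235:395]
q=quad(cv2.morphologyEx(m,cv2.MORPH_OPEN,np.ones((5,5))));print(rect(cast(c,q,.052)))
k=cast(c,[[247,84],[383,81],[380,185],[250,188]],.052)*1000
ex=(b[1]-b[0])/np.linalg.norm(b[1]-b[0]);ey=np.array([-ex[1],ex[0]])
o=b.mean(0)-5*ex+124*ey
print("o",o);f=lambda P:np.c_[(P-o)@ex,(P-o)@ey].round(1)
print("panel jig",f(k).tolist(),"yaw",np.degrees(np.arctan2(*(k[2]-k[3])[::-1])))
t=np.array(bot.sense()["tcp_pos"])[:2]*1000;print("tcp jig",f(t[None]))
# depth of the fingertips
d=np.load("pics/w1.npy");K,T=np.array(c["mtx"]),np.array(c["extrinsics"])
for u,v in[(195,310),(205,303),(209,310),(209,330),(421,305),(419,320),(430,310)]:
    z=d[v,u];X=T[:3,:3].T@(np.linalg.inv(K)@[u,v,1]*z-T[:3,3]);print(u,v,z,f(X[None,:2]*1000),X[2]*1000)
E
```

```text
board edge [[ 365.25397434 -114.12879881]
 [ 578.17894826 -195.22379735]] 227.84521787198204 -20.84992800819028
((478.1773681640625, -93.1724624633789), (88.31939697265625, 119.28739929199219), 68.87928771972656)
o [511.17814074 -37.01672195]
panel jig [[-68.1, -20.6], [49.0, -18.8], [50.8, -107.7], [-70.7, -110.0]] yaw -19.803904872454808
tcp jig [[  -9.9 -137.6]]
195 310 0.12830013 [[ -55.2 -127.5]] 258.3723584912498
205 303 0.13492899 [[ -53.6 -128. ]] 251.60987705459226
209 310 0.13981956 [[ -53.6 -133. ]] 247.9882083648188
209 330 0.14104043 [[ -54.  -141.5]] 249.2360276073089
421 305 0.13649769 [[  31.9 -129.9]] 250.30168969836646
419 320 0.13921864 [[  31.9 -137. ]] 249.5760410342789
430 310 0.1285336 [[  32.8 -128. ]] 258.0461696307133
```

Emit:
send_rows:
  increments: [0,0,20,0,0,0,30,0,0,0,30,0,0,0,30,0,0,0,30,0,0,0,25,0,0,0,20,0,0,0,12,0,0,0,0,0,0,0,0,0]

```text
clock: 3.35
tcp_pos: [0.4535, -0.162, 0.0347]
orientation: [[0.356, 0.935, 0.0], [0.935, -0.356, -0.0], [-0.0, 0.0, -1.0]]
force: [-0.4, -0.6, 0.4]
width: 0.0853
grip_force: 0.0
```

```bash
python3 - <<'E'
from h import *
s=bot.sense();print(s["tcp_pos"],s["force"])
c=bot.camera_info("wrist");p,d=bot.grab_frame("wrist");sc,ds=bot.grab_frame("scene")
K,T=np.array(c["mtx"]),np.array(c["extrinsics"])
v,u=np.mgrid[:480,:640];z=d
X=(np.stack([(u-K[0,2])/K[0,0]*z,(v-K[1,2])/K[1,1]*z,z],-1)-T[:3,3])@T[:3,:3]
Z=X[...,2]*1000
for r in range(270,345,8):print(r,Z[r,190:220:4].round(0).tolist(),Z[r,410:440:4].round(0).tolist())
q=proj(bot.camera_info("scene"),s["tcp_pos"])[0].astype(int);print(q)
cr=sc[max(0,q[1]-75):q[1]+60,q[0]-85:q[0]+95]
a=cv2.resize(cr,(540,405),interpolation=cv2.INTER_CUBIC);cv2.imwrite("pics/s2.png",a)
E
```

```text
[ 0.45348308 -0.16198237  0.03473311] [-0.3935296  -0.64950359  0.37745235]
270 [1.0, -1.0, -0.0, 1.0, -1.0, -1.0, 1.0, 2.0] [0.0, 0.0, 0.0, 0.0, -0.0, 1.0, 0.0, 0.0]
278 [-1.0, 1.0, 1.0, 2.0, 1.0, 0.0, 1.0, 0.0] [0.0, -1.0, -0.0, 1.0, 1.0, -0.0, 1.0, -0.0]
286 [1.0, 1.0, -0.0, -1.0, 1.0, -1.0, 1.0, 1.0] [1.0, -1.0, 1.0, 0.0, 0.0, -0.0, -0.0, 0.0]
294 [0.0, 1.0, 1.0, 0.0, -0.0, 178.0, 1.0, 0.0] [-0.0, 0.0, -0.0, -0.0, -1.0, 2.0, 1.0, 0.0]
302 [55.0, 54.0, 54.0, 55.0, 55.0, 50.0, 0.0, -1.0] [1.0, 0.0, 50.0, 55.0, 56.0, 54.0, 54.0, 55.0]
310 [61.0, 62.0, 61.0, 59.0, 55.0, 49.0, 1.0, 0.0] [0.0, 0.0, 51.0, 56.0, 60.0, 60.0, 61.0, 61.0]
318 [67.0, 67.0, 64.0, 59.0, 56.0, 51.0, 1.0, 1.0] [0.0, 0.0, 52.0, 57.0, 61.0, 65.0, 66.0, 67.0]
326 [73.0, 69.0, 65.0, 61.0, 57.0, 53.0, -0.0, -1.0] [-0.0, 1.0, 52.0, 58.0, 62.0, 66.0, 70.0, 72.0]
334 [72.0, 69.0, 67.0, 62.0, 58.0, 53.0, 0.0, 1.0] [1.0, 50.0, 54.0, 59.0, 62.0, 66.0, 70.0, 74.0]
342 [74.0, 70.0, 67.0, 63.0, 59.0, 54.0, 1.0, 0.0] [0.0, 51.0, 55.0, 60.0, 63.0, 67.0, 72.0, 74.0]
[326 200]
```

View pics/s2.png

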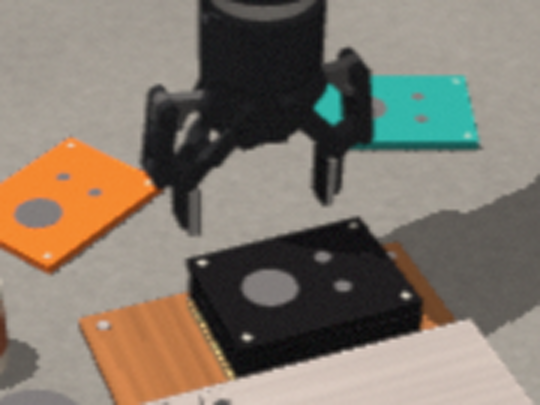

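The scene crop shows both fingertips behind the -y side of the stack, at about the height of the top panel. Depth puts them at 48 mm, so I'll drop 1 mm and start pushing.

Emit:
send_rows:
  increments: [3,0,1,0,4,0,0,0,4,0,0,0,2,0,0,0,2,0,0,0,2,0,0,0,2,0,0,0,2,0,0,0,3,0,0,0,3,0,0,0,4,0,0,0,4,0,0,0,4,0,0,0,4,0,0,0,3,0,0,0,2,0,0,0,0,0,0,0]

```text
clock: 5.15
tcp_pos: [0.4703, -0.1168, 0.0333]
orientation: [[0.355, 0.935, 0.0], [0.935, -0.355, 0.0], [0.0, 0.0, -1.0]]
force: [0.1, 0.8, -0.6]
width: 0.0853
grip_force: 0.0
```

```bash
python3 - <<'E'
from h import *
s=bot.sense();print(s["tcp_pos"],s["force"])
p,d=bot.grab_frame("scene")
q=proj(bot.camera_info("scene"),s["tcp_pos"])[0].astype(int)
cr=p[q[1]-75:q[1]+100,q[0]-95:q[0]+115]
cv2.imwrite("pics/s3.png",cv2.resize(cr,(700,583),interpolation=cv2.INTER_CUBIC))
E
```

```text
[ 0.47030437 -0.11680478  0.03329837] [ 0.12048611  0.77698155 -0.55954228]
```

View pics/s3.png

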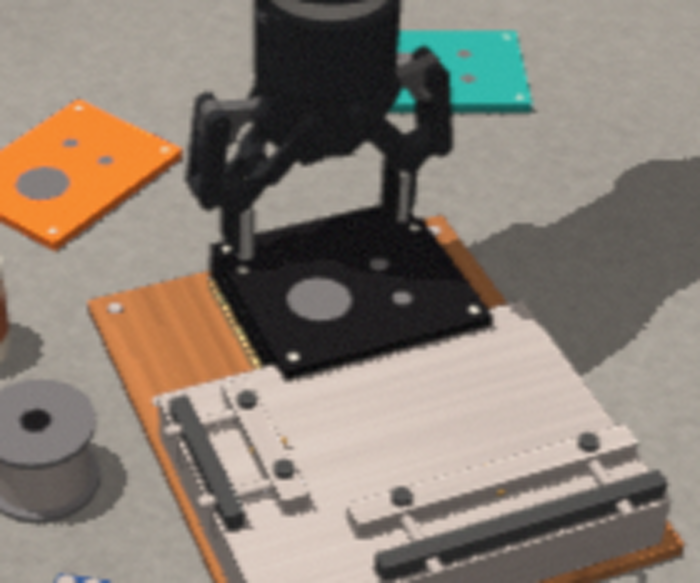

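The top panel slides flat on both fingers and panel 2 stays put: its corner hole is now visible at (228,248). The plate edge is near (270,370).

Emit:
send_rows:
  increments: [2,0,0,0,3,0,0,0,4,0,0,0,4,0,0,0,4,0,0,0,4,0,0,0,4,0,0,0,4,0,0,0,4,0,0,0,4,0,0,0,4,0,0,0,4,0,0,0,4,0,0,0,4,0,0,0,4,0,0,0,4,0,0,0,4,0,0,0,4,0,0,0,3,0,0,0,2,0,0,0]

```text
clock: 7.2
tcp_pos: [0.4966, -0.0476, 0.0333]
orientation: [[0.355, 0.935, 0.0], [0.935, -0.355, 0.0], [0.0, -0.0, -1.0]]
force: [0.4, -1.0, 0.5]
width: 0.0853
grip_force: 0.2
```

Emit:
send_rows:
  increments: [2,0,0,0,2,0,0,0,1,0,0,0,1,0,0,0,0,0,0,0]

```text
clock: 7.7
tcp_pos: [0.4987, -0.0422, 0.0333]
orientation: [[0.355, 0.935, 0.0], [0.935, -0.355, 0.0], [0.0, 0.0, -1.0]]
force: [0.4, -0.3, 0.0]
width: 0.0855
grip_force: 0.0
```

```bash
python3 - <<'E'
from h import *
s=bot.sense();print(s["tcp_pos"],s["force"])
p,d=bot.grab_frame("scene")
q=proj(bot.camera_info("scene"),s["tcp_pos"])[0].astype(int)
cr=p[q[1]-95:q[1]+80,q[0]-95:q[0]+115]
cv2.imwrite("pics/s4.png",cv2.resize(cr,(700,583),interpolation=cv2.INTER_CUBIC))
E
```

```text
[ 0.49865649 -0.04223913  0.03330283] [ 0.37265579 -0.32318039  0.04689747]
```

View pics/s4.png

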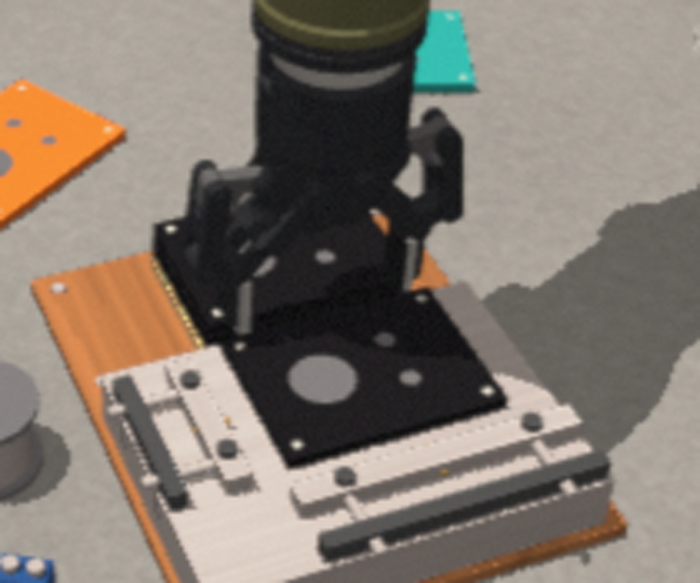

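The panel is on the plate and square to the stop bar, about 10–15 mm short of it. Now I'll creep up to it.

Emit:
send_rows:
  increments: [1,0,0,0,2,0,0,0,2,0,0,0,1,0,0,0,0.5,0,0,0,0.5,0,0,0,0,0,0,0]

```text
clock: 8.45
tcp_pos: [0.5011, -0.0358, 0.0333]
orientation: [[0.355, 0.935, 0.0], [0.935, -0.355, 0.0], [0.0, 0.0, -1.0]]
force: [-0.5, -0.0, 0.5]
width: 0.0851
grip_force: 0.0
```

Emit:
send_rows:
  increments: [0.5,0,0,0,0.5,0,0,0,0.5,0,0,0,0.5,0,0,0]

```text
clock: 8.85
tcp_pos: [0.5018, -0.0339, 0.0333]
orientation: [[0.355, 0.935, -0.0], [0.935, -0.355, 0.0], [0.0, -0.0, -1.0]]
force: [-0.3, -0.2, -0.0]
width: 0.0851
grip_force: 0.2
```

Emit:
send_rows:
  increments: [0.5,0,0,0,0.5,0,0,0]

```text
clock: 9.05
tcp_pos: [0.5022, -0.033, 0.0333]
orientation: [[0.355, 0.935, 0.0], [0.935, -0.355, 0.0], [0.0, -0.0, -1.0]]
force: [-0.8, -1.0, 0.0]
width: 0.0856
grip_force: 0.2
```

Emit:
send_rows:
  increments: [0.5,0,0,0,0.5,0,0,0]

```text
clock: 9.25
tcp_pos: [0.5025, -0.032, 0.0333]
orientation: [[0.355, 0.935, 0.0], [0.935, -0.355, 0.0], [0.0, -0.0, -1.0]]
force: [-0.3, 0.6, 0.2]
width: 0.0853
grip_force: 0.2
```

Emit:
send_rows:
  increments: [0.5,0,0,0,0.5,0,0,0]

```text
clock: 9.45
tcp_pos: [0.5029, -0.0311, 0.0333]
orientation: [[0.355, 0.935, 0.0], [0.935, -0.355, 0.0], [0.0, -0.0, -1.0]]
force: [-0.6, 1.0, 0.1]
width: 0.0855
grip_force: 0.2
```

Emit:
send_rows:
  increments: [0.5,0,0,0,0.5,0,0,0]

```text
clock: 9.65
tcp_pos: [0.5032, -0.0302, 0.0333]
orientation: [[0.355, 0.935, 0.0], [0.935, -0.355, 0.0], [0.0, 0.0, -1.0]]
force: [-0.1, 0.1, 0.7]
width: 0.0853
grip_force: 0.2
```

Emit:
send_rows:
  increments: [0.5,0,0,0,0.5,0,0,0]

```text
clock: 9.85
tcp_pos: [0.5036, -0.0293, 0.0333]
orientation: [[0.355, 0.935, 0.0], [0.935, -0.355, 0.0], [0.0, 0.0, -1.0]]
force: [-0.3, -0.2, 0.8]
width: 0.0858
grip_force: 0.2
```

```bash
python3 - <<'E'
from h import *
s=bot.sense()
p,d=bot.grab_frame("scene")
q=proj(bot.camera_info("scene"),s["tcp_pos"])[0].astype(int)
cr=p[q[1]-20:q[1]+80,q[0]-70:q[0]+95]
cv2.imwrite("pics/s5.png",cv2.resize(cr,(792,480),interpolation=cv2.INTER_CUBIC))
E
```

```text
(no output)
```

View pics/s5.png

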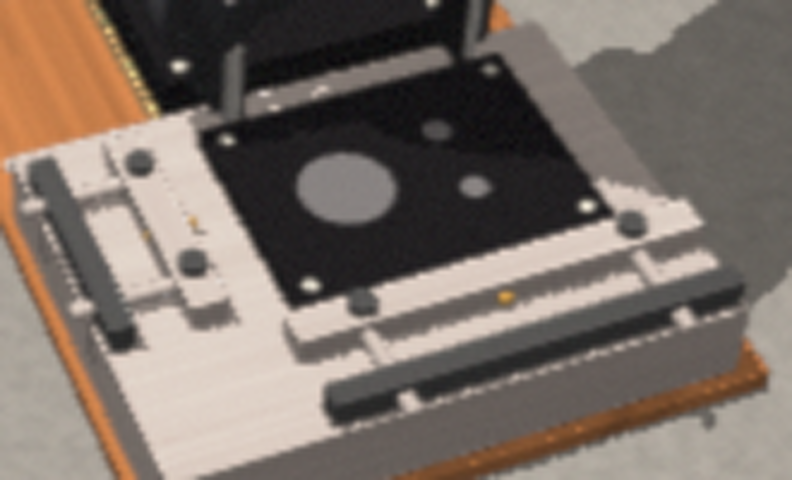

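The panel's +y edge now meets the bar visually, with its corners at (290,305) and (610,215), but no force yet. I'll continue in 0.5 mm steps.

Emit:
send_rows:
  increments: [0.5,0,0,0,0.5,0,0,0]

```text
clock: 10.1
tcp_pos: [0.5039, -0.0283, 0.0333]
orientation: [[0.355, 0.935, -0.0], [0.935, -0.355, 0.0], [-0.0, -0.0, -1.0]]
force: [0.2, -2.0, -0.2]
width: 0.0851
grip_force: 0.2
```

Emit:
send_rows:
  increments: [0.5,0,0,0,0.5,0,0,0]

```text
clock: 10.3
tcp_pos: [0.5043, -0.0274, 0.0333]
orientation: [[0.355, 0.935, 0.0], [0.935, -0.355, 0.0], [0.0, 0.0, -1.0]]
force: [-1.0, -1.0, -1.1]
width: 0.0854
grip_force: 0.2
```

Emit:
send_rows:
  increments: [0.5,0,0,0,0.5,0,0,0]

```text
clock: 10.5
tcp_pos: [0.5046, -0.0265, 0.0333]
orientation: [[0.355, 0.935, 0.0], [0.935, -0.355, 0.0], [0.0, 0.0, -1.0]]
force: [-0.2, -0.5, -0.2]
width: 0.0856
grip_force: 0.2
```

Emit:
send_rows:
  increments: [0.5,0,0,0,0.5,0,0,0]

```text
clock: 10.7
tcp_pos: [0.5047, -0.0261, 0.0332]
orientation: [[0.356, 0.935, -0.001], [0.935, -0.356, -0.001], [-0.001, -0.0, -1.0]]
force: [-1.1, -2.8, 1.4]
width: 0.0854
grip_force: 1.8
```

Contact. I'll increase the force gently.

Emit:
send_rows:
  increments: [0.5,0,0,0,0,0,0,0]

```text
clock: 10.9
tcp_pos: [0.5046, -0.0261, 0.0332]
orientation: [[0.356, 0.935, -0.001], [0.935, -0.356, -0.001], [-0.002, -0.0, -1.0]]
force: [-1.7, -5.6, 1.6]
width: 0.0856
grip_force: 2.6
```

Emit:
send_rows:
  increments: [0.3,0,0,0,0,0,0,0,0,0,0,0]

```text
clock: 11.2
tcp_pos: [0.5047, -0.0261, 0.0332]
orientation: [[0.356, 0.934, -0.001], [0.934, -0.356, -0.002], [-0.002, -0.0, -1.0]]
force: [-1.8, -5.5, 1.6]
width: 0.0856
grip_force: 3.0
```

Emit:
send_rows:
  increments: [0,0,0,0,0,0,0,0,0,0,0,0,0,0,0,0,0,0,0,0,0,0,0,0]

```text
clock: 11.8
tcp_pos: [0.5047, -0.0261, 0.0332]
orientation: [[0.356, 0.934, -0.001], [0.934, -0.356, -0.002], [-0.002, -0.001, -1.0]]
force: [-1.0, -5.9, 1.4]
width: 0.0854
grip_force: 3.0
```

Emit:
send_rows:
  increments: [0.5,0,0,0,0,0,0,0,0,0,0,0,0,0,0,0,0,0,0,0,0,0,0,0,0,0,0,0,0,0,0,0]

```text
clock: 12.6
tcp_pos: [0.5046, -0.0261, 0.0332]
orientation: [[0.356, 0.934, -0.002], [0.934, -0.356, -0.002], [-0.003, -0.001, -1.0]]
force: [-2.7, -7.1, 1.7]
width: 0.0853
grip_force: 3.5
```

Held at about 7–8 N on the end stop. Next I'll back off, rise, close the fingers and go round to the -x side.

Emit:
send_rows:
  increments: [-1,0,0,0,-2,0,0,0,-4,0,0,0,-5,0,0,0,0,0,-15,0,0,0,-25,0,0,0,0,0]

```text
clock: 13.3
tcp_pos: [0.5028, -0.0354, 0.0756]
orientation: [[0.355, 0.935, 0.004], [0.935, -0.355, 0.0], [0.002, 0.004, -1.0]]
force: [0.2, -0.2, -0.2]
width: 0.0858
grip_force: 0.0
```

Emit:
send_rows:
  increments: [0,-15,0,0,0,-25,0,0,0,-25,0,0,0,-20,0,0,0,-12,0,0,15,0,0,0,20,0,0,0,20,0,0,0,11,0,0,0,0,0,0,0,0,0,0,0]
  hand: 1
  newtons: 20

```text
clock: 14.4
tcp_pos: [0.4336, 0.0599, 0.073]
orientation: [[0.355, 0.935, -0.001], [0.935, -0.355, -0.001], [-0.001, -0.001, -1.0]]
force: [-0.5, -0.4, 0.6]
width: -0.0001
grip_force: 0.0
```

```bash
python3 - <<'E'
from h import *
s=bot.sense();print(s["clock"],s["tcp_pos"],s["force"],s["width"])
t=np.array(s["tcp_pos"])[:2]*1000-[511.2,-37.0];a=np.radians(-20.85);ex=np.array([np.cos(a),np.sin(a)]);ey=np.array([-ex[1],ex[0]]);print("jig",t@ex,t@ey)
p,d=bot.grab_frame("wrist");cv2.imwrite("pics/w6.png",p)
E
```

```text
14.4 [0.43355275 0.05994201 0.0730202 ] [-0.49475054 -0.37885059  0.60456636] -0.00013280256997492802
jig -107.06641142633578 62.957391279802096
```

View pics/w6.png

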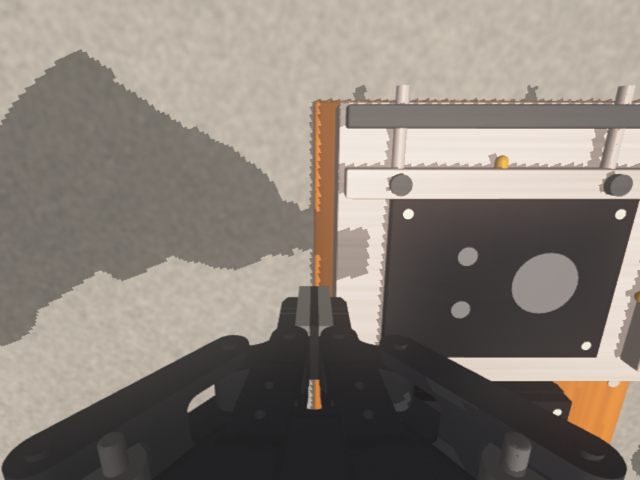

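The wrist view shows the panel flush along the end stop bar (row 200), with the end plunger's brass tail pushed out at (502,162). The panel's -x edge is at column 388 and the closed fingers stand left of it, so I'll descend and approach.

Emit:
send_rows:
  increments: [0,0,10,0,0,0,10,0,0,0,7,0,0,0,0,0,0,0,0,0]

```text
clock: 14.95
tcp_pos: [0.4336, 0.0606, 0.0459]
orientation: [[0.355, 0.935, -0.001], [0.935, -0.355, -0.0], [-0.0, -0.001, -1.0]]
force: [0.8, 0.7, 1.0]
width: 0.0001
grip_force: 0.0
```

Emit:
send_rows:
  increments: [0,2,0,0,0,3,0,0,0,3,0,0,0,3,0,0,0,2,0,0,0,1,0,0,0,0,0,0]

```text
clock: 15.65
tcp_pos: [0.4471, 0.0555, 0.0463]
orientation: [[0.355, 0.935, 0.0], [0.935, -0.355, 0.0], [0.0, 0.0, -1.0]]
force: [0.9, 0.1, -0.4]
width: -0.0002
grip_force: 0.0
```

```bash
python3 - <<'E'
from h import *
s=bot.sense();print(s["clock"],s["tcp_pos"],s["force"])
p,d=bot.grab_frame("wrist");cv2.imwrite("pics/w7.png",p)
E
```

```text
15.65 [0.44713475 0.05554269 0.04629624] [ 0.94289528  0.14199839 -0.41128254]
```

View pics/w7.png

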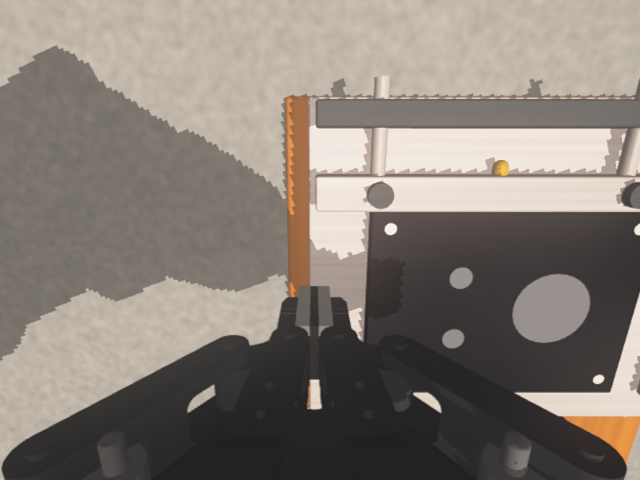

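The fingertips (columns 298–350, rows 287–331) are centred on the panel's -x edge (column 366, rows 212–392) and roughly 10 mm away. I'll push towards the fence.

Emit:
send_rows:
  increments: [0,1,0,0,0,1,0,0,0,1,0,0,0,1,0,0,0,1,0,0,0,1,0,0,0,1,0,0,0,1,0,0,0,1,0,0,0,1.5,0,0,0,1.5,0,0,0,1.5,0,0,0,1.5,0,0,0,1,0,0,0,1,0,0,0,0.5,0,0]

```text
clock: 17.3
tcp_pos: [0.4634, 0.0494, 0.0463]
orientation: [[0.355, 0.935, -0.0], [0.935, -0.355, 0.0], [-0.0, -0.0, -1.0]]
force: [-1.1, -0.2, -0.3]
width: 0.0
grip_force: 0.2
```

```bash
python3 - <<'E'
from h import *
s=bot.sense();print(s["clock"],s["tcp_pos"],s["force"])
p,d=bot.grab_frame("wrist");q,d=bot.grab_frame("scene")
cv2.imwrite("pics/w8.png",np.vstack([cv2.resize(p,(480,360))[:,:],cv2.resize(q[180:340,260:460],(480,384))[:240]]))
E
```

```text
17.3 [0.46339647 0.04936006 0.04626676] [-1.12228876 -0.22383021 -0.31613316]
```

View pics/w8.png

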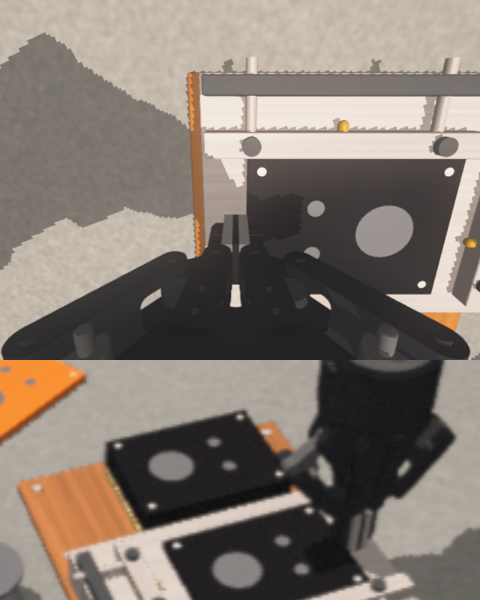

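The wrist view shows the panel still flush on the stop bar (row 158), with the fence plunger visible at (470,243) and a few mm of gap left. I'll creep on.

Emit:
send_rows:
  increments: [0,0.5,0,0,0,1,0,0,0,1,0,0,0,1,0,0,0,0.5,0,0,0,0.5,0,0]

```text
clock: 18.0
tcp_pos: [0.4676, 0.0478, 0.0463]
orientation: [[0.355, 0.935, 0.0], [0.935, -0.355, 0.0], [0.0, 0.0, -1.0]]
force: [-0.9, -1.0, -0.1]
width: -0.0002
grip_force: 0.2
```

Emit:
send_rows:
  increments: [0,0.5,0,0,0,0.5,0,0]

```text
clock: 18.2
tcp_pos: [0.4685, 0.0474, 0.0463]
orientation: [[0.355, 0.935, -0.0], [0.935, -0.355, 0.0], [0.0, -0.0, -1.0]]
force: [-1.0, -0.3, -0.6]
width: -0.0001
grip_force: 0.1
```

Emit:
send_rows:
  increments: [0,0.5,0,0,0,0.5,0,0]

```text
clock: 18.4
tcp_pos: [0.4695, 0.0471, 0.0463]
orientation: [[0.355, 0.935, -0.0], [0.935, -0.355, 0.0], [-0.0, -0.0, -1.0]]
force: [-0.7, 0.1, -0.1]
width: 0.0002
grip_force: 0.2
```

Emit:
send_rows:
  increments: [0,0.5,0,0,0,0.5,0,0]

```text
clock: 18.6
tcp_pos: [0.4704, 0.0467, 0.0463]
orientation: [[0.355, 0.935, -0.0], [0.935, -0.355, 0.0], [0.0, -0.0, -1.0]]
force: [-0.3, -0.4, 0.1]
width: 0.0001
grip_force: 0.1
```

Emit:
send_rows:
  increments: [0,0.5,0,0,0,0.5,0,0]

```text
clock: 18.8
tcp_pos: [0.4714, 0.0464, 0.0463]
orientation: [[0.355, 0.935, 0.0], [0.935, -0.355, 0.0], [0.0, 0.0, -1.0]]
force: [1.0, 0.1, 1.2]
width: -0.0001
grip_force: 0.2
```

```bash
python3 - <<'E'
from h import *
c=bot.camera_info("wrist");p,d=bot.grab_frame("wrist")
hsv=cv2.cvtColor(p,cv2.COLOR_BGR2HSV)
# panel right edge (z=.0505) vs fence bar face (top z=.0545) in jig axes, per row
a=np.radians(-20.85);ex=np.array([np.cos(a),np.sin(a)]);o=np.array([511.2,-37.])
for r in (260,300,340):
    print(r,p[r,560:640:3].max(1).tolist())
    print([round(float((cast(c,[[u,r]],.0505)[0]*1000-o)@ex),1) for u in(560,599,639)])
E
```

```text
260 [62, 63, 63, 63, 61, 62, 62, 63, 63, 63, 64, 65, 64, 63, 65, 65, 114, 240, 209, 170, 153, 97, 98, 98, 100, 100, 99]
[37.6, 54.3, 71.5]
300 [59, 59, 59, 59, 60, 59, 60, 60, 60, 59, 60, 60, 56, 227, 198, 163, 163, 95, 95, 95, 96, 97, 97, 98, 100, 200, 234]
[41.5, 58.8, 76.6]
340 [60, 60, 60, 62, 61, 61, 61, 61, 61, 98, 176, 164, 165, 123, 96, 98, 96, 97, 98, 99, 99, 194, 234, 234, 234, 234, 234]
[45.7, 63.6, 82.0]
```

About 6 mm still to go.

Emit:
send_rows:
  increments: [0,0.5,0,0,0,1,0,0,0,1,0,0,0,0.5,0,0]

```text
clock: 19.25
tcp_pos: [0.4743, 0.0453, 0.0463]
orientation: [[0.355, 0.935, 0.0], [0.935, -0.355, 0.0], [0.0, 0.0, -1.0]]
force: [-0.8, 0.0, 0.1]
width: 0.0003
grip_force: 0.2
```

Emit:
send_rows:
  increments: [0,0.5,0,0,0,0.5,0,0]

```text
clock: 19.45
tcp_pos: [0.4751, 0.045, 0.0463]
orientation: [[0.355, 0.935, -0.0], [0.935, -0.355, 0.0], [0.0, -0.0, -1.0]]
force: [0.1, 0.4, 0.4]
width: 0.0001
grip_force: 0.2
```

Emit:
send_rows:
  increments: [0,0.5,0,0,0,0.5,0,0]

```text
clock: 19.65
tcp_pos: [0.476, 0.0446, 0.0463]
orientation: [[0.355, 0.935, 0.0], [0.935, -0.355, 0.0], [0.0, 0.0, -1.0]]
force: [-0.4, 0.2, -0.3]
width: -0.0001
grip_force: 0.2
```

Emit:
send_rows:
  increments: [0,0.5,0,0,0,0.5,0,0]

```text
clock: 19.85
tcp_pos: [0.477, 0.0443, 0.0463]
orientation: [[0.355, 0.935, 0.0], [0.935, -0.355, 0.0], [0.0, -0.0, -1.0]]
force: [0.1, -0.3, -0.3]
width: -0.0001
grip_force: 0.2
```

Emit:
send_rows:
  increments: [0,0.5,0,0,0,0.5,0,0]

```text
clock: 20.05
tcp_pos: [0.4779, 0.0439, 0.0463]
orientation: [[0.355, 0.935, 0.0], [0.935, -0.355, 0.0], [0.0, -0.0, -1.0]]
force: [-0.7, -0.1, 0.9]
width: 0.0001
grip_force: 0.2
```

Emit:
send_rows:
  increments: [0,0.5,0,0,0,0.5,0,0]

```text
clock: 20.25
tcp_pos: [0.4788, 0.0436, 0.0463]
orientation: [[0.355, 0.935, -0.0], [0.935, -0.355, 0.0], [0.0, -0.0, -1.0]]
force: [-1.1, 0.2, 0.8]
width: 0.0
grip_force: 0.2
```

Emit:
send_rows:
  increments: [0,0.5,0,0,0,0.5,0,0]

```text
clock: 20.45
tcp_pos: [0.4798, 0.0432, 0.0463]
orientation: [[0.355, 0.935, -0.0], [0.935, -0.355, 0.0], [-0.0, -0.0, -1.0]]
force: [-0.3, -1.0, -0.1]
width: -0.0003
grip_force: 0.2
```

Emit:
send_rows:
  increments: [0,0.5,0,0,0,0.5,0,0]

```text
clock: 20.65
tcp_pos: [0.4807, 0.0428, 0.0463]
orientation: [[0.355, 0.935, -0.0], [0.935, -0.355, 0.0], [0.0, -0.0, -1.0]]
force: [-0.6, 0.2, -0.4]
width: 0.0001
grip_force: 0.2
```

Emit:
send_rows:
  increments: [0,0.5,0,0,0,0.5,0,0]

```text
clock: 20.85
tcp_pos: [0.4816, 0.0425, 0.0463]
orientation: [[0.355, 0.935, -0.0], [0.935, -0.355, 0.0], [0.0, -0.0, -1.0]]
force: [-1.3, -0.4, 1.1]
width: 0.0004
grip_force: 0.2
```

Emit:
send_rows:
  increments: [0,0.5,0,0,0,0.5,0,0]

```text
clock: 21.05
tcp_pos: [0.4822, 0.0422, 0.0462]
orientation: [[0.355, 0.935, -0.001], [0.935, -0.355, 0.0], [-0.0, -0.001, -1.0]]
force: [-2.2, 0.6, 1.6]
width: -0.0002
grip_force: 1.4
```

Emit:
send_rows:
  increments: [0,0.5,0,0,0,0.5,0,0]

```text
clock: 21.25
tcp_pos: [0.4822, 0.0422, 0.0461]
orientation: [[0.355, 0.935, -0.002], [0.935, -0.355, 0.0], [-0.001, -0.002, -1.0]]
force: [-6.8, 3.8, 2.8]
width: 0.0002
grip_force: 3.3
```

Bearing on the fence at about 8 N. Hold.

Emit:
send_rows:
  increments: [0,0,0,0,0,0,0,0,0,0,0,0,0,0,0,0,0,0,0,0,0,0,0,0,0,0,0,0]

```text
clock: 21.95
tcp_pos: [0.4822, 0.0421, 0.0461]
orientation: [[0.354, 0.935, -0.002], [0.935, -0.354, 0.0], [-0.001, -0.002, -1.0]]
force: [-5.7, 2.9, 3.1]
width: -0.0001
grip_force: 2.8
```

Emit:
send_rows:
  increments: [0,-0.5,0,0,0,-0.5,0,0,0,-1,0,0,0,-3,0,0,0,-6,0,0,0,-6,0,0,0,0,-15,0,0,0,-30,0,0,0,-40,0,0,0,-40,0,0,0,-20,0,0,0,0,0]

```text
clock: 23.15
tcp_pos: [0.4689, 0.0483, 0.1941]
orientation: [[0.355, 0.935, 0.006], [0.935, -0.355, -0.0], [0.002, 0.006, -1.0]]
force: [-0.8, -0.2, 1.1]
width: -0.0002
grip_force: 0.0
```

```bash
python3 - <<'E'
from h import *
s=bot.sense();print(s["clock"],s["tcp_pos"],s["force"])
p,d=bot.grab_frame("wrist");c=bot.camera_info("wrist");q,d=bot.grab_frame("top")
cr=cv2.resize(q[165:330,210:390],(327,300),interpolation=cv2.INTER_CUBIC)
w=p[0:400,240:640]
cv2.imwrite("pics/f.png",np.hstack([cv2.resize(w,(473,473)),cv2.copyMakeBorder(cr,0,173,0,0,cv2.BORDER_CONSTANT)]))
E
```

```text
23.15 [0.46890541 0.04826586 0.19414247] [-0.75425342 -0.16423609  1.06789549]
```

View pics/f.png

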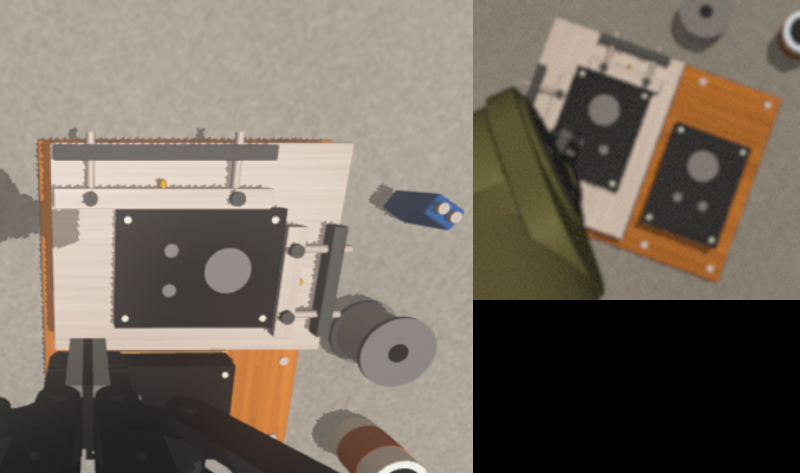

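The final view shows the panel flush in the corner, with the stop bar along its top edge (row 208) and the fence along its right edge (column 283). Both brass plunger tails are pushed out, at (163,183) and (300,281), and the remaining stack, spool, battery and coil are in place. I'm handing in.

```bash
python3 -c "
from bench import bot
print(bot.sign_off())"
```

```text
the job is handed in; nothing more can be done
None
```

I slid the top panel flat onto the plate, pushed it onto the end stop (held about 6–8 N), then onto the fence (about 6–8 N). It looked flush in the corner with everything else undisturbed, and I handed in at about 23 s; I viewed 12 pictures, two over the limit of 10.

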